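# Snug a cart wheel's castle nut, advance it to the next slot and lock it with the pin

### The arm

A 7-joint arm with a two-finger parallel gripper is mounted at the origin on the work surface. World frame = base frame: x ahead of the robot, y to its left, z up, the work surface at z = 0. Lengths are in mm, angles in rad, forces in N, time in s.
With the tool pointing down it reaches from about 425 to 950 mm from the base axis. Payload 4.7 kg.
Tool frame: the origin (TCP) lies midway between the tips of the shut fingers; the grasp point (between the pads) lies 19 mm behind it; z points along the fingers, y is the line along which they close (so a half turn about z gives the same grasp; the last joint's range is limited). The gripper opens to 87 mm and grips with 3 to 60 N. Pads are 19 mm wide; open, the fingers measure 117 mm over their backs; the gripper's body (75 mm by 190 mm) begins 51 mm behind the grasp point.
Start: joints at [-1.375, 0.469, -0.049, 1.532, 0.024, 1.141, -0.082], TCP at [150.422, 658.045, 222.573] pointing down, gripper open.
Joint ranges: [-2.59, 2.59], [-0.33, 1.99], [-1.39, 1.29], [0.1, 2.45], [-1.04, 4.18], [0.21, 1.99], [-2.66, 2.66]. Speed limits (rad/s): [2.57, 2.57, 3.14, 3.14, 3.14, 3.14, 3.14].

### API

Orientations are given as [roll, pitch, yaw] about the fixed x, y, z axes, in that order (R = Rz(yaw) Ry(pitch) Rx(roll)).
In Python, from station import ctrl, cams gives the robot as it stands. The module is installed in compiled form; this text tells all that it offers. Calls block until the motion is done:
- ctrl.movep(position, orientation): joint-space move of the TCP to a pose.
- ctrl.move_linear(position, rot=None, vel=150, f_stop=None): straight line of the TCP; rot=None keeps the orientation; vel is the mean speed in mm/s. With f_stop (N) it stops when the force on the tool has changed by that much, and returns True; else False.
- ctrl.move_joints(angles): joint-space move.
- ctrl.command_gripper(opening): finger opening in mm; the grip force is fixed at half the most; returns when the fingers have stopped.
- ctrl.pause(seconds).
- ctrl.ik(position, orientation): joint angles nearest the present ones, or None.
- ctrl.sense(): the state.
- cams.get_image(name): name is "scene" or "top" or "wrist"; returns a dict with "pixels" (384x512x3 uint8, red, green, blue), "range_z" (384x512 float32, mm along the optical axis (not along the pixel's ray), 0 where there is no reading), "K" (3x3 intrinsics, pixels), "pose" (4x4, takes a point from camera to world coordinates). Camera axes: x right, y up, looking along -z (the intrinsics and any distortion apply to the point x, -y, -z); pixel columns grow to the right and rows downward; lengths in mm; the calibration is good to about 2 mm. The wrist camera is an equidistant fisheye: a pixel r from the principal point sees the ray r / f radians off the axis. A picture is of the moment at which its call begins.
A pose or a line that the arm cannot do raises ctrl.Unreachable and nothing moves.
- ctrl.job_done(): hands the job in; it is judged then, once.
The state is a dict: "time_s": time; "q": joint angles; "dq": joint speeds; "effort": joint torques, N m; "tcp_pos": TCP position; "tool_rot": TCP orientation; "ft_force": force on the tool from outside, world axes, zero at the start; "wrist_torque": the same for the moment, N m; "width": finger opening in mm; "gripper_force": force on a finger pad.
Only numpy, scipy, OpenCV 4.12 (cv2) and the standard library are available. Lean on these libraries where they do the work, as an engineer would, in place of code of your own. Each camera call takes 0.05 s, during which the arm holds its last target. There are 200 camera calls.

### The job

Turn the castle nut on the cart wheel clockwise by hand until you feel it come up tight on its washer, then carry on in the same direction to the very next slot that lines up with the cross hole in the axle, without going past it or backing the nut off. Then take the locking pin from its wooden rest and slide it gently, without forcing it, through slot and cross hole until its grip meets the nut, and let go; leave the mug, the pan lid and the screwdriver as they are.

Things in the scene. Friction and masses are not known exactly. Their poses are not given: they have to be found in the camera images.
- wheel: hand-cart wheel 200 mm across lying flat, immovable: black tyre to 48 mm high, white disc to 50 mm, steel boss 66 mm across to 58 mm, then the washer to 61 mm; upright steel stub axle 29 mm thick, top 108 mm above the table. Origin on the table under the axle; z up along the axle; x (and -x) is the direction of the cross hole.
- cross_hole (a point): centre of the cross hole, on the axle's axis 94 mm above the table. The hole is 8.4 mm wide and high and goes right through the axle along the wheel's x axis; it can be entered from either side. A dark scribed line across the top of the axle shows its direction.
- castle_nut: dark steel castle nut: origin on the axle's axis at its underside, z up. Hexagon 46 mm across flats, 25 mm high, flat middles 30, 90... degrees from the nut's x. Clockwise from above tightens; height stays. Loose (0.06 N m) for an unknown 10 to 127 degrees; then it bears on the washer, turns it along and takes 0.65 N m, staying where left. The right slot lines up 13 to 51 degrees after that.
- nut_crown (a point): centre of the top of the nut's round crown, 40 mm above its underside. Crown 43 mm across with six slots open at the top, 8.4 mm wide, floor 29 mm above the nut's underside, lying along the nut's x axis and every 60 degrees from it (at the hexagon's corners). While the nut is still loose slots may pass the hole; those do not count. Regrasping on other flats is fine.
- pin: locking pin, 45 g: round steel shank 6 mm thick with tapered tip, black rectangular plastic grip 40 mm long, 14 wide, 12 high. Origin on the axis, x to the tip, z up as it lies. Tip at x = +27.5 mm, grip from x = -21 to -61 mm. Home, with the grip against the nut's crown, its origin is at the cross hole's centre. Starts level in the rest, axis 40 mm above the table.
- pin_rest: wooden rest for the pin, fixed: base 120 x 60 mm, 8 mm thick; ridge 9 mm wide under the pin, 34 mm high under the grip, so fingers can come down on both sides of the grip; two lips beside the shank to 41 mm high. Lift the pin straight up. Origin on the table under the pin's origin; x along the pin towards its tip.
- mug: white mug, 80 mm across, 92 mm high, standing on the table; leave alone. Origin at the centre of its underside.
- pan_lid: small round glass pan lid, 110 mm across, with black knob, 36 mm high, lying on the table; leave alone. Origin at the centre of its underside.
- screwdriver: screwdriver lying on the table; leave alone.

How it is judged:
By the outcome, as a careful person would: the job done as asked, in the order asked, and still so for the second after the job is handed in, with the robot touching nothing.
It also fails if it takes over 72 s, if anything falls off the work surface, if the arm or the gripper's body presses on something with over 40 N, if the wrist force passes 120 N, or if a joint passes its speed limit or range.

## Working session

There is one attempt and no reset: what is moved stays moved. The work goes in short steps, each a Python script; the robot and the scene stay as the last script left them, time stands still between calls to the robot, and variables do not carry over. Pictures are saved under pics/ and viewed, at most 10 in all, crops included, and the job is handed in when it is done.

```bash
mkdir -p pics; python3 - <<'E'
from station import ctrl,cams
import cv2,numpy as np
ims=[]
for n in("scene","top"):
    d=cams.get_image(n); np.savez(n+".npz",**d); ims.append(cv2.cvtColor(d["pixels"],cv2.COLOR_RGB2BGR))
    print(n,d["K"].round(1).tolist(),d["pose"].round(3).tolist(),(d["range_z"]>0).mean())
    cv2.imwrite(f"pics/{n}.png",cv2.resize(ims[-1],(800,600)))
s=ctrl.sense();print(s["time_s"],s["tool_rot"],s["ft_force"],s["width"])
E
```

```text
scene [[353.3, 0.0, 255.2], [0.0, 353.3, 189.9], [0.0, 0.0, 1.0]] [[0.728, -0.462, 0.507, 960.351], [0.685, 0.511, -0.519, -439.132], [-0.019, 0.725, 0.688, 645.078], [0.0, 0.0, 0.0, 1.0]] 0.9960784912109375
top [[358.4, 0.0, 253.9], [0.0, 358.4, 185.8], [0.0, 0.0, 1.0]] [[0.024, 0.998, -0.06, 528.722], [-1.0, 0.024, -0.009, -6.83], [-0.007, 0.06, 0.998, 802.097], [0.0, 0.0, 0.0, 1.0]] 0.9962870279947916
0.1 [-3.13982024e+00  1.22597539e-04  2.91682468e+00] [-0.17076251  0.00173914 -0.42048256] 86.57646321982558
```

View pics/scene.png

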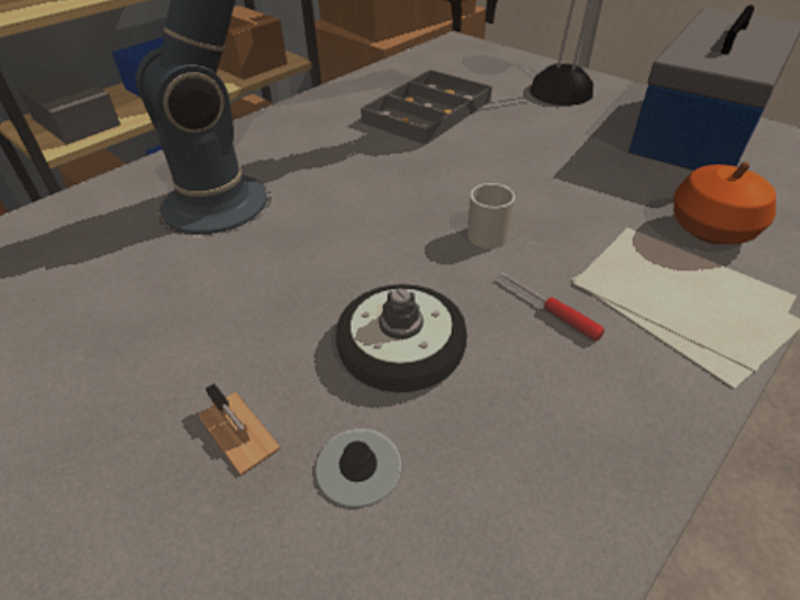

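View pics/top.png

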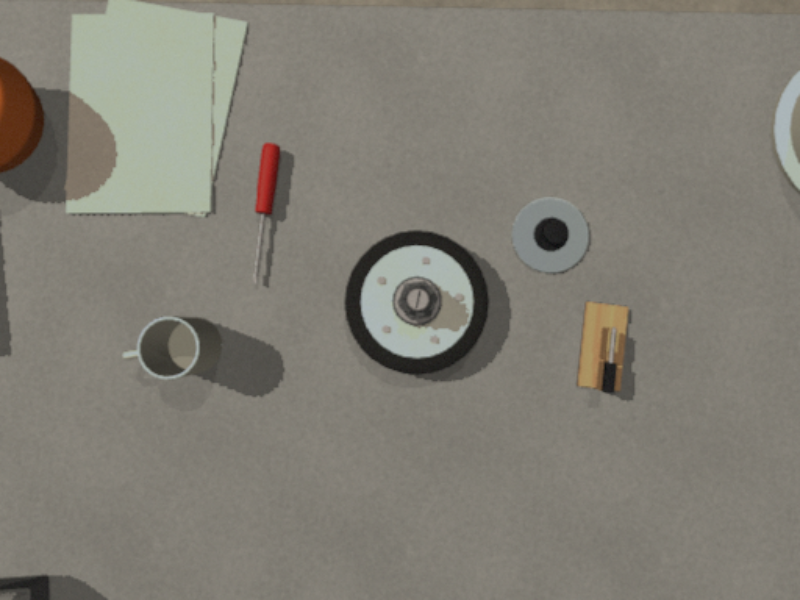

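The scene view shows the wheel, pin rest, lid, mug and screwdriver all standing clear of each other. In the top view (800x600) the wheel's axle is near (417,300), with the scribe running almost up the image. The pin grip is near (609,377), its tip near (614,332), and the rest near (605,345).

```bash
cat > h.py <<'E'
from station import ctrl,cams
import cv2,numpy as np
from scipy.spatial.transform import Rotation as R
def rays(d,uv,fish=False):
    uv=np.atleast_2d(uv).astype(float);K=d["K"];a=(uv-K[:2,2])/[K[0,0],K[1,1]]
    if fish:
        t=np.linalg.norm(a,axis=1)+1e-12;v=np.c_[a*(np.sin(t)/t)[:,None],np.cos(t)]
    else: v=np.c_[a,np.ones(len(a))]
    v=v*[1,-1,-1]; return d["pose"][:3,3],v@d["pose"][:3,:3].T
def plane(d,uv,z,fish=False):
    o,v=rays(d,uv,fish); return o+v*((z-o[2])/v[:,2])[:,None]
def proj(d,p,fish=False):
    c=(np.atleast_2d(p)-d["pose"][:3,3])@d["pose"][:3,:3]*[1,-1,-1]
    r=np.linalg.norm(c[:,:2],axis=1)+1e-12
    a=c[:,:2]/r[:,None]*np.arctan2(r,c[:,2])[:,None] if fish else c[:,:2]/c[:,2:]
    return a*[d["K"][0,0],d["K"][1,1]]+d["K"][:2,2]
E
python3 - <<'E'
from h import *
d=dict(np.load("top.npz"));hsv=cv2.cvtColor(d["pixels"],cv2.COLOR_RGB2HSV)
def big(m,roi):
    k=np.zeros(m.shape,np.uint8);x0,y0,x1,y1=roi;k[y0:y1,x0:x1]=m[y0:y1,x0:x1]*255
    return max(cv2.findContours(k,0,1)[0],key=cv2.contourArea)
c=big(hsv[...,2]<45,(210,140,325,250));p=plane(d,c[:,0],48);(x,y),r=cv2.minEnclosingCircle(p[:,:2].astype(np.float32));print("wheel",x,y,r)
c=big(hsv[...,2]<45,(375,215,405,255));r=cv2.minAreaRect(plane(d,c[:,0],46)[:,:2].astype(np.float32));print("grip",r)
c=big((hsv[...,0]<22)&(hsv[...,1]>90)&(hsv[...,2]>80),(360,185,410,260));r=cv2.minAreaRect(plane(d,c[:,0],8)[:,:2].astype(np.float32));print("rest",r)
s=plane(d,np.array([[614,332],[609,377]])*.64,43);print(s)
print(hsv[225:252:3,390,:].tolist())
E
```

```text
wheel 558.8896484375 -27.266130447387695 95.9050521850586
grip ((464.7231750488281, -286.09844970703125), (14.109271049499512, 37.17097091674805), 84.86854553222656)
rest ((504.4978942871094, -291.28900146484375), (60.40409851074219, 120.75797271728516), 84.27031707763672)
[[ 524.85617507 -294.60457883   43.        ]
 [ 464.45100171 -287.99071285   43.        ]]
[[15, 33, 139], [18, 34, 149], [17, 15, 149], [165, 14, 37], [170, 21, 36], [0, 0, 34], [138, 41, 31], [165, 14, 36], [0, 20, 38]]
```

```bash
python3 - <<'E'
from h import *
for yaw in np.arange(-180,180,30):
    q=ctrl.ik([559,-27,63],[np.pi,0,np.radians(yaw)]); print(yaw,None if q is None else np.round(q,2))
q=ctrl.ik([559,-27,210],[np.pi,0,np.radians(120)]);print(np.round(q,2))
ctrl.movep([559,-27,210],[np.pi,0,np.radians(150)])
d=cams.get_image("wrist");np.savez("w1.npz",**d);s=ctrl.sense();print(s["time_s"],s["q"],d["pose"].round(2),d["K"])
cv2.imwrite("pics/w1.png",cv2.resize(d["pixels"][...,::-1],(800,600),interpolation=cv2.INTER_CUBIC))
E
```

```text
-180 [-0.34  0.5   0.41  1.97 -0.29  0.73  1.82]
-150 [-0.23  0.48  0.27  1.97 -0.19  0.71  2.24]
-120 [ 0.69  0.7  -0.99  1.91  0.73  0.94  1.95]
-90 [-0.78  0.76  1.11  2.   -0.86  0.95 -2.37]
-60 [-0.78  0.76  1.11  2.   -0.86  0.95 -1.84]
-30 [-0.78  0.76  1.11  2.   -0.86  0.95 -1.32]
0 [-0.66  0.63  0.88  1.99 -0.66  0.83 -0.98]
30 [-0.58  0.58  0.75  1.99 -0.55  0.79 -0.56]
60 [-0.54  0.56  0.68  1.98 -0.5   0.77 -0.08]
90 [-0.49  0.54  0.62  1.98 -0.45  0.76  0.4 ]
120 [-0.46  0.53  0.57  1.98 -0.42  0.75  0.89]
150 [-0.41  0.52  0.51  1.98 -0.36  0.74  1.36]
[-0.58  0.34  0.7   1.86 -0.25  1.03  0.75]
2.9583 [-0.54402691  0.33274559  0.65486575  1.85526621 -0.23425421  1.03118852
  1.25469107] [[ 5.0000e-01 -8.4000e-01 -2.2000e-01  4.9834e+02]
 [ 8.7000e-01  4.8000e-01  1.3000e-01  7.5000e+00]
 [ 0.0000e+00 -2.6000e-01  9.7000e-01  3.7059e+02]
 [ 0.0000e+00  0.0000e+00  0.0000e+00  1.0000e+00]] [[297.31863964   0.         253.94900925]
 [  0.         297.31863964 188.30968703]
 [  0.           0.           1.        ]]
```

View pics/w1.png

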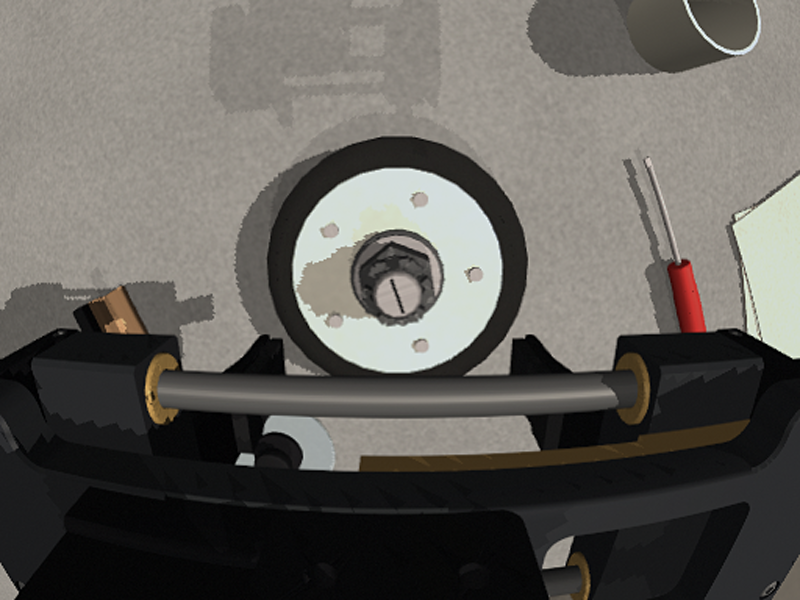

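The wrist view shows the axle top at about (397,296) with its scribe from (391,281) to (403,312). A hexagon corner points up at about (392,240). I'll zoom in and measure.

```bash
python3 - <<'E'
from h import *
d=dict(np.load("w1.npz"));im=d["pixels"];g=cv2.cvtColor(im,cv2.COLOR_RGB2GRAY)
# tyre
m=((g<70)*255).astype(np.uint8);m[225:]=0
c=max(cv2.findContours(m,0,1)[0],key=cv2.contourArea);
w=((g>165)*255).astype(np.uint8);w[236:]=0
cw=cv2.convexHull(np.vstack([x for x in cv2.findContours(w,0,1)[0] if cv2.contourArea(x)>300 and x[:,0,0].max()<340]))
p=plane(d,cw[:,0],50,True)[:,:2]
A=np.c_[2*p,np.ones(len(p))];s=np.linalg.lstsq(A,(p**2).sum(1),rcond=None)[0];print("disc",s[:2],np.sqrt(s[2]+s[0]**2+s[1]**2))
# axle top: rectified top-down view at z=108, 5px/mm about the axle, and at z=86 for hex
def rect(z,c,half,n):
    X,Y=np.meshgrid(np.linspace(-half,half,n),np.linspace(half,-half,n))
    uv=proj(d,np.c_[X.ravel()+c[0],Y.ravel()+c[1],np.full(n*n,z)],True).astype(np.float32).reshape(n,n,2)
    return cv2.remap(im,uv[...,0],uv[...,1],cv2.INTER_CUBIC)
C=plane(d,np.array([[397,296]])*.64,108,True)[0];print("axle guess",C)
o=np.hstack([rect(108,s[:2],40,400),rect(86,s[:2],40,400)])
cv2.imwrite("pics/r1.png",o[...,::-1])
E
```

```text
disc [559.35321339 -27.58802157] 74.83912602864852
axle guess [559.61812301 -27.53930952 108.        ]
```

View pics/r1.png

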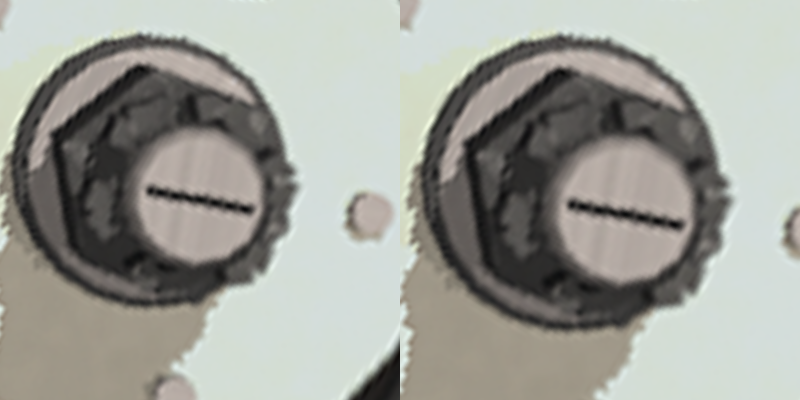

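The axle centre agrees at (559.5,-27.5) from both fits, with the scribe at about -10.4°. The hexagon's corners and slots are at about 37° mod 60, so I'll grip at yaw 217° (-143°).

```bash
python3 - <<'E'
from h import *
o=[np.pi,0,np.radians(-143)]
q=ctrl.ik([559.5,-27.5,160],o);print(np.round(q,2))
ctrl.movep([559.5,-27.5,160],o)
print("stop",ctrl.move_linear([559.5,-27.5,65],vel=80,f_stop=8))
def p(t):
    s=ctrl.sense();print(t,round(s["time_s"],1),s["tcp_pos"].round(1),np.degrees(s["tool_rot"]).round(2),"F",s["ft_force"].round(1),"T",s["wrist_torque"].round(2),"w",round(s["width"],1),s["gripper_force"],s["q"].round(3))
p("down"); ctrl.command_gripper(40); p("shut")
E
```

```text
[-0.33  0.36  0.38  1.9  -0.16  0.92  2.35]
stop False
down 5.3 [560.  -27.5  65.5] [-1.7996e+02  6.0000e-02 -1.4300e+02] F [-0.6 -0.3  1.6] T [ 0.06  0.07 -0.04] w 86.9 0.0 [-0.283  0.487  0.334  1.967 -0.234  0.723  2.409]
shut 6.1 [559.2 -27.1  65. ] [ 1.7995e+02 -1.0000e-02 -1.4299e+02] F [-1.7  1.   1.6] T [ 0.29  0.26 -0.01] w 45.6 29.66919243335724 [-0.283  0.487  0.334  1.968 -0.234  0.724  2.409]
```

```bash
python3 - <<'E'
from h import *
q=ctrl.sense()["q"].copy();t0=ctrl.sense()["time_s"];yaw=217.;L=[]
for i in range(33):
    q[6]-=np.radians(4);ctrl.move_joints(q);s=ctrl.sense()
    y=np.degrees(s["tool_rot"][2])%360;T=s["wrist_torque"][2]
    L.append((round(y,1),round(T,2),round(np.linalg.norm(s["ft_force"]),1),round(s["effort"][6],2)))
    if abs(T)>.3: break
print(*L,sep="\n");print(s["time_s"]-t0,s["time_s"],s["tcp_pos"],s["ft_force"],s["width"],s["wrist_torque"])
E
```

```text
(np.float64(213.1), np.float64(-0.1), np.float64(1.4), np.float64(-0.01))
(np.float64(209.1), np.float64(-0.04), np.float64(2.3), np.float64(-0.01))
(np.float64(205.2), np.float64(-0.07), np.float64(2.8), np.float64(-0.01))
(np.float64(201.2), np.float64(-0.01), np.float64(4.4), np.float64(-0.0))
(np.float64(197.2), np.float64(0.23), np.float64(4.1), np.float64(-0.29))
(np.float64(193.2), np.float64(0.27), np.float64(4.0), np.float64(-0.32))
(np.float64(189.2), np.float64(0.24), np.float64(5.3), np.float64(-0.31))
(np.float64(185.2), np.float64(0.29), np.float64(5.8), np.float64(-0.31))
(np.float64(181.2), np.float64(0.28), np.float64(7.8), np.float64(-0.3))
(np.float64(177.2), np.float64(0.27), np.float64(7.0), np.float64(-0.31))
(np.float64(173.2), np.float64(0.31), np.float64(6.0), np.float64(-0.31))
2.75 8.85 [558.99992552 -26.45082237  64.96537796] [-2.56471129  4.18929677  3.39082675] 46.11532639880322 [0.98798065 0.73224465 0.31142123]
```

The torque jumped from about 0 to 0.25 N m near yaw 199°, so the nut came up tight there. The next slot lines up at about 169.6°, 29° on and within the 13–51° window. I'll advance to just short of it and look.

```bash
cat >> h.py <<'E'
def rect(d,z,c,half,n,fish=True):
    X,Y=np.meshgrid(np.linspace(-half,half,n),np.linspace(half,-half,n))
    uv=proj(d,np.c_[X.ravel()+c[0],Y.ravel()+c[1],np.full(n*n,z)],fish).astype(np.float32).reshape(n,n,2)
    return cv2.remap(d["pixels"],uv[...,0],uv[...,1],cv2.INTER_CUBIC)
def turn(deg):
    q=ctrl.sense()["q"].copy();q[6]+=np.radians(deg);ctrl.move_joints(q)
E
python3 - <<'E'
from h import *
turn(-2.4);s=ctrl.sense();print(s["tool_rot"]*57.3,s["wrist_torque"],s["width"],s["time_s"])
d=cams.get_image("wrist");np.savez("w2.npz",**d)
o=np.hstack([rect(d,z,(559.5,-27.5),30,400) for z in(108,101)]);cv2.imwrite("pics/r2.png",o[...,::-1])
E
```

```text
[ 1.79936346e+02 -7.93481006e-02  1.70938975e+02] [0.75231699 0.5719233  0.45138439] 46.38885128083825 9.1
```

View pics/r2.png

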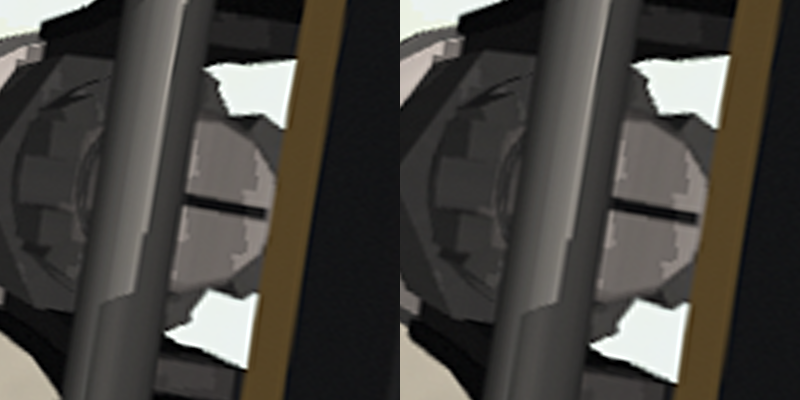

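The gripper body blocks most of this view. The scribe shows at about -8 to -10° on the right of the axle. The width has grown by 0.8 mm, so the nut lags the tool by about 2°. I'll advance a little, release, and look from straight above.

```bash
cat >> h.py <<'E'
AX=np.array([559.5,-27.5])
def look(name):
    s=ctrl.sense();p=s["tcp_pos"].copy();y=s["tool_rot"][2]
    ctrl.command_gripper(85)
    ctrl.move_linear([p[0],p[1],125],vel=150)
    t=AX-70*np.array([np.cos(y),np.sin(y)]);ctrl.move_linear([*t,125],vel=150)
    ctrl.pause(.2);d=cams.get_image("wrist");np.savez(name+".npz",**d)
    cv2.imwrite(f"pics/{name}.png",np.hstack([rect(d,z,AX,30,400) for z in(108,101)])[...,::-1])
    print(ctrl.sense()["time_s"],d["pose"][:3,3])
E
python3 - <<'E'
from h import *
turn(-2.6);s=ctrl.sense();print(s["tool_rot"]*57.3,s["wrist_torque"],s["width"],s["time_s"])
look("l1")
E
```

```text
[ 1.79932688e+02 -8.55648562e-02  1.68406014e+02] [0.82248853 0.59648114 0.35995739] 45.905274507155625 9.4
11.75 [558.77515403 -28.83009451 285.77407203]
```

View pics/l1.png

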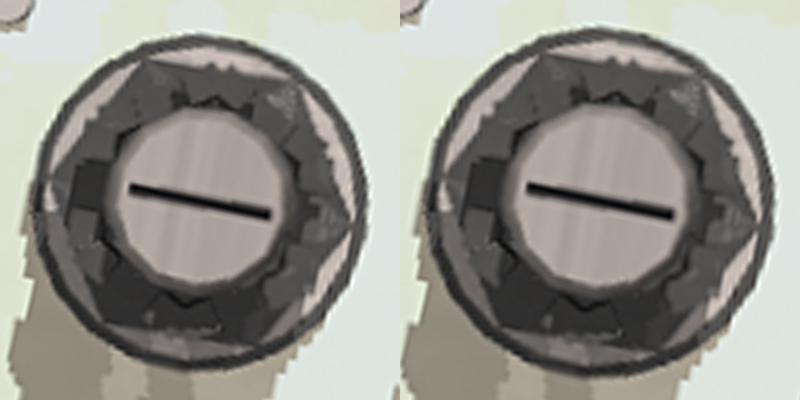

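The view from straight above is clear. The scribe runs (130,188)–(270,213), about -10.1°. The hexagon corners run (52,183)–(350,218) and so on, averaging about -8°, so the nut is roughly 2° short. I'll measure that numerically.

```bash
cat >> h.py <<'E'
def measure(name):
    d=dict(np.load(name+".npz"))
    g=cv2.cvtColor(rect(d,108,AX,14,560),cv2.COLOR_RGB2GRAY)
    yy,xx=np.nonzero(g<70);k=np.hypot(xx-280,yy-280)<230;pts=np.c_[xx,-yy][k].astype(np.float32)
    v=cv2.fitLine(pts,cv2.DIST_HUBER,0,.01,.01).ravel();a=np.degrees(np.arctan2(v[1],v[0]));c=AX+(pts.mean(0)+[-280,280])/20
    print("scribe",a,len(pts),"centre",c)
    th=np.radians(np.arange(0,360,.5))
    for z,rs in((86,(24,24.5,25,25.5)),(101,(16,17,18,19,20))):
        for r in rs:
            uv=proj(d,np.c_[c[0]+r*np.cos(th),c[1]+r*np.sin(th),np.full(len(th),z)],True).astype(np.float32)
            p=cv2.remap(cv2.cvtColor(d["pixels"],cv2.COLOR_RGB2GRAY),uv[:,:1],uv[:,1:],cv2.INTER_LINEAR).ravel().astype(float)
            f=(p*np.exp(-6j*th)).mean();ph=(np.degrees(np.angle(-f))/-6+60)%60   # darkest angle mod 60
            print(z,r,"dark at",round(ph-60 if ph>30 else ph,2),"amp",round(abs(f),1))
E
python3 - <<'E'
from h import *
measure("l1")
d=dict(np.load("l1.npz"))
cv2.imwrite("pics/z1.png",rect(d,88,AX,29,600)[...,::-1])
E
```

```text
scribe -10.904357 11761 centre [559.61082458 -27.77011719]
86 24 dark at -7.86 amp 21.1
86 24.5 dark at -7.88 amp 20.2
86 25 dark at -7.74 amp 16.0
86 25.5 dark at -6.94 amp 9.4
101 16 dark at 19.84 amp 3.5
101 17 dark at -8.82 amp 3.7
101 18 dark at -9.49 amp 4.6
101 19 dark at -9.52 amp 2.5
101 20 dark at -4.44 amp 2.1
```

View pics/z1.png

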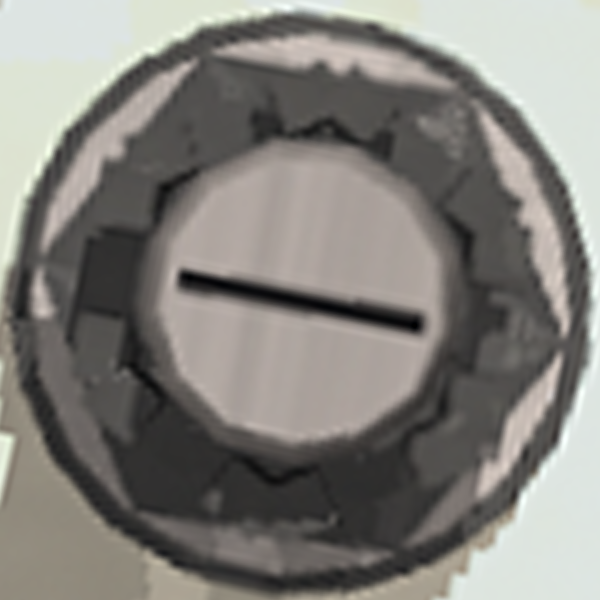

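The zoom gives the nut's corners at about -8.7° and the scribe at -10.9°, so I need about 2.2° more clockwise. I'll regrasp at the same yaw, advance by that, and look again.

```bash
python3 - <<'E'
from h import *
y=np.radians(168.4)
ctrl.move_linear([559.3,-27.2,125],[np.pi,0,y],vel=200);ctrl.move_linear([559.3,-27.2,65],vel=120,f_stop=8)
ctrl.command_gripper(40);s=ctrl.sense();print(s["tool_rot"]*57.3,s["ft_force"],s["wrist_torque"],s["width"])
for i in range(2):
    turn(-1.1);s=ctrl.sense();print(s["tool_rot"][2]*57.3,s["wrist_torque"][2],s["width"])
look("l2");measure("l2")
E
```

```text
[1.79967774e+02 9.61195705e-03 1.68470442e+02] [-0.47483135  2.97919962  2.87584478] [ 0.48366014 -0.0126345   0.12985262] 45.960811054745
167.4486684186841 0.5162250094354747 46.04492603972051
166.38069675374655 0.49677931917957885 46.03878440886417
16.4833 [558.51959945 -28.6803984  285.65673376]
scribe -10.778295 12182 centre [559.46044159 -27.73085327]
86 24 dark at -9.9 amp 19.9
86 24.5 dark at -9.88 amp 18.9
86 25 dark at -9.63 amp 14.7
86 25.5 dark at -8.59 amp 9.2
101 16 dark at 19.32 amp 3.6
101 17 dark at -11.02 amp 3.5
101 18 dark at -9.88 amp 5.1
101 19 dark at -10.28 amp 3.6
101 20 dark at -8.28 amp 2.4
```

The nut moved on by 2°: its corners now read about -10° (roughly -10.7° by the visual offset) against the scribe's -10.8°, so the slot is aligned within a degree. Gripping the nut also put the axle's line at y≈-26.4 in robot coordinates. Now the pin, with a close look first.

```bash
python3 - <<'E'
from h import *
y=np.radians(174);C=np.array([485,-288.])
ctrl.move_linear([600,-150,150],[np.pi,0,y],vel=300)
ctrl.move_linear([*(C-70*np.array([np.cos(y),np.sin(y)])),125],[np.pi,0,y],vel=200);ctrl.pause(.2)
d=cams.get_image("wrist");np.savez("p1.npz",**d);print(ctrl.sense()["time_s"],d["pose"][:3,3])
o=rect(d,46,C,60,600);cv2.imwrite("pics/p1.png",o[...,::-1])
hsv=cv2.cvtColor(o,cv2.COLOR_RGB2HSV);m=((hsv[...,2]<60)*255).astype(np.uint8)
for c in cv2.findContours(m,0,1)[0]:
    if cv2.contourArea(c)>3000:
        r=cv2.minAreaRect(c);print("grip",C+np.array([r[0][0]-300,300-r[0][1]])/5,np.array(r[1])/5,r[2])
E
```

```text
18.1833 [ 485.62276572 -288.06150227  285.7905496 ]
grip [ 464.00396118 -288.96039429] [39.08506165 13.771315  ] 5.7105937004089355
```

View pics/p1.png

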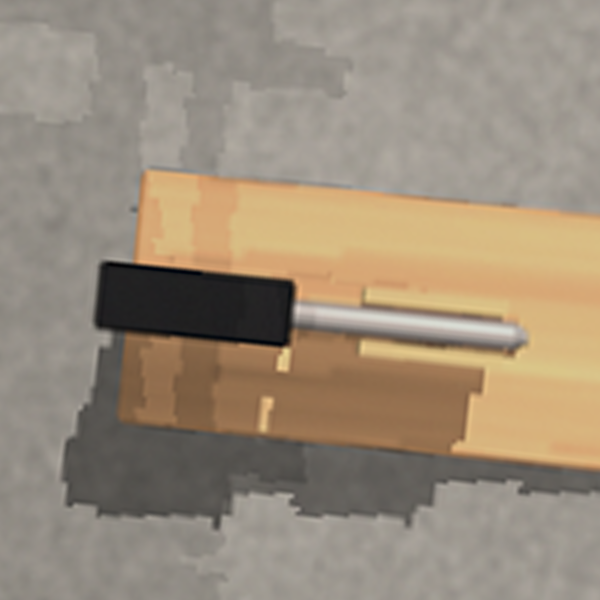

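The grip appears clean at (97–295, 262–345), with centre at world (464,-289) and yaw -5.7°. Correcting for the camera bias seen at the nut gives y≈-287.8. Grasping it now.

```bash
python3 - <<'E'
from h import *
o=[np.pi,0,np.radians(174.2)]
def p(t):
    s=ctrl.sense();print(t,round(s["time_s"],1),s["tcp_pos"].round(2),np.degrees(s["tool_rot"]).round(2),"F",s["ft_force"].round(1),"T",s["wrist_torque"].round(2),"w",round(s["width"],1),round(s["gripper_force"],1))
ctrl.command_gripper(50)
ctrl.move_linear([463,-287.8,110],o,vel=200)
print(ctrl.move_linear([463,-287.8,23],vel=80,f_stop=6));p("down")
ctrl.command_gripper(5);p("shut")
ctrl.move_linear([463,-287.8,70],vel=60);p("lift")
ctrl.move_linear([463,-287.8,150],vel=150);p("up")
E
```

```text
False
down 20.9 [ 463.43 -288.05   23.52] [-1.7998e+02  6.0000e-02  1.7420e+02] F [ 0.9 -0.1  0.1] T [ 0.04  0.   -0.03] w 50.3 0.0
shut 21.6 [ 463.   -287.76   23.02] [180.   -0.  174.2] F [-0.4 -0.8  0.4] T [ 0.07 -0.02 -0.01] w 13.5 30.0
lift 22.6 [ 462.77 -287.58   69.76] [ 1.7998e+02 -3.0000e-02  1.7421e+02] F [-0.7  0.  -0.8] T [ 0.05 -0.02  0.05] w 13.5 30.0
up 23.2 [ 462.44 -287.32  149.2 ] [ 1.7996e+02 -8.0000e-02  1.7421e+02] F [ 0.  -0.8 -0.1] T [-0.01  0.01  0.  ] w 13.5 30.0
```

```bash
cat >> h.py <<'E'
def p(t):
    s=ctrl.sense();print(t,round(s["time_s"],1),s["tcp_pos"].round(2),np.degrees(s["tool_rot"]).round(2),"F",s["ft_force"].round(1),"T",s["wrist_torque"].round(2),"w",round(s["width"],1),round(s["gripper_force"],1))
A=np.radians(-10.8);DIR=np.array([np.cos(A),np.sin(A)]);O=[np.pi,0,np.pi+A]
HOME=np.array([559,-26.45])-41*DIR
E
python3 - <<'E'
from h import *
b=lambda k,z=77:[*(HOME-k*DIR),z]
ctrl.move_linear(b(65,150),O,vel=200);ctrl.move_linear(b(65),vel=100);ctrl.pause(.3);p("ready")
d=cams.get_image("scene");np.savez("s2.npz",**d)
u=proj(d,[559,-26,98])[0];x,y=u.astype(int)
cv2.imwrite("pics/s2.png",cv2.resize(d["pixels"][y-45:y+45,x-60:x+60,::-1],(800,600),interpolation=cv2.INTER_CUBIC))
s=ctrl.sense();print(s["tcp_pos"]-b(65))
E
```

```text
ready 26.0 [455.14  -6.53  77.4 ] [1.7998e+02 5.0000e-02 1.6920e+02] F [ 0.  -0.1 -0. ] T [-0.01  0.01 -0.02] w 13.5 30.0
[0.21308167 0.08603997 0.32518276]
```

View pics/s2.png

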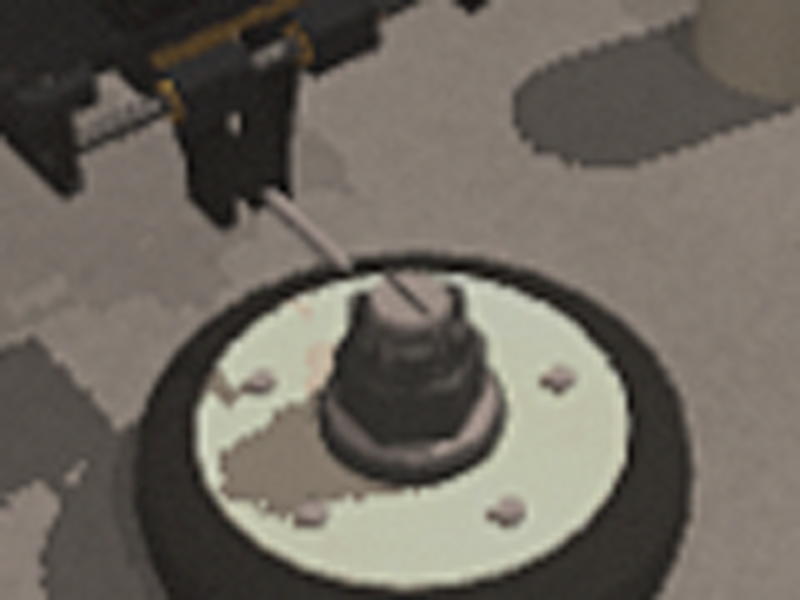

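The pin, (265,190) to (350,268), points at the slot in line with the scribe, (385,272)–(428,312). I'll slide it in slowly with a light force stop.

```bash
python3 - <<'E'
from h import *
b=lambda k,z=77:[*(HOME-k*DIR),z]
for k in (44,30,20,10,4,-3):
    st=ctrl.move_linear(b(k),vel=25,f_stop=4);s=ctrl.sense()
    e=(s["tcp_pos"][:2]-HOME)@DIR;p(f"{k} {st} along {e:.1f}")
    if st: break
E
```

```text
44 False along -44.2 27.0 [475.29 -10.51  76.94] [-1.800e+02 -2.000e-02  1.692e+02] F [-0.4  0.1 -0.8] T [ 0. -0.  0.] w 13.6 30.0
30 False along -30.1 27.7 [489.13 -13.18  76.91] [-1.8000e+02 -2.0000e-02  1.6919e+02] F [ 0.1  0.8 -0.7] T [-0.04  0.02 -0.03] w 13.9 30.0
20 False along -20.0 28.3 [499.07 -15.07  76.93] [-1.8000e+02 -1.0000e-02  1.6919e+02] F [0.5 0.2 0. ] T [ 0.02  0.06 -0.03] w 13.7 30.0
10 False along -10.0 28.8 [508.9  -16.95  76.93] [-1.8000e+02 -1.0000e-02  1.6919e+02] F [-0.3  0.4 -0.9] T [-0.01  0.03  0.07] w 14.1 30.0
4 False along -3.9 29.2 [514.93 -18.05  76.99] [-180.    -0.   169.2] F [-0.2 -0.1 -1.3] T [0.01 0.01 0.03] w 14.1 30.0
-3 True along 0.4 29.5 [519.12 -18.96  76.3 ] [-179.97   -0.23  169.21] F [-0.8  0.5 -0.4] T [ 0.01 -0.04  0.  ] w 14.1 30.0
```

It slid in freely and met resistance 0.4 mm from the expected home position. I'll release, rise and check.

```bash
python3 - <<'E'
from h import *
ctrl.pause(.3);p("seat");ctrl.command_gripper(45);p("open")
q=ctrl.sense()["tcp_pos"]
ctrl.move_linear([q[0],q[1],135],vel=80)
y=O[2];C=AX-15*DIR
ctrl.move_linear([*(C-70*np.array([np.cos(y),np.sin(y)])),135],O,vel=150);ctrl.pause(.3)
d=cams.get_image("wrist");np.savez("f.npz",**d);print(ctrl.sense()["time_s"])
cv2.imwrite("pics/f.png",rect(d,97,C,60,600)[...,::-1])
measure("f")
E
```

```text
seat 29.8 [518.91 -18.96  76.21] [-179.97   -0.21  169.21] F [ 0.1 -0.5 -0.5] T [ 0.02 -0.06  0.02] w 14.0 30.0
open 30.6 [518.72 -18.93  76.18] [-179.97   -0.24  169.21] F [-0.2 -0.8  0.2] T [ 0.04 -0.04  0.01] w 45.1 0.0
32.675
scribe -10.784234 10669 centre [559.47727051 -27.77726593]
86 24 dark at -10.19 amp 17.6
86 24.5 dark at -10.36 amp 17.5
86 25 dark at -10.53 amp 12.9
86 25.5 dark at -10.7 amp 8.8
101 16 dark at 20.51 amp 10.7
101 17 dark at 27.09 amp 3.5
101 18 dark at -25.39 amp 1.8
101 19 dark at 29.75 amp 1.8
101 20 dark at 21.76 amp 2.1
```

View pics/f.png

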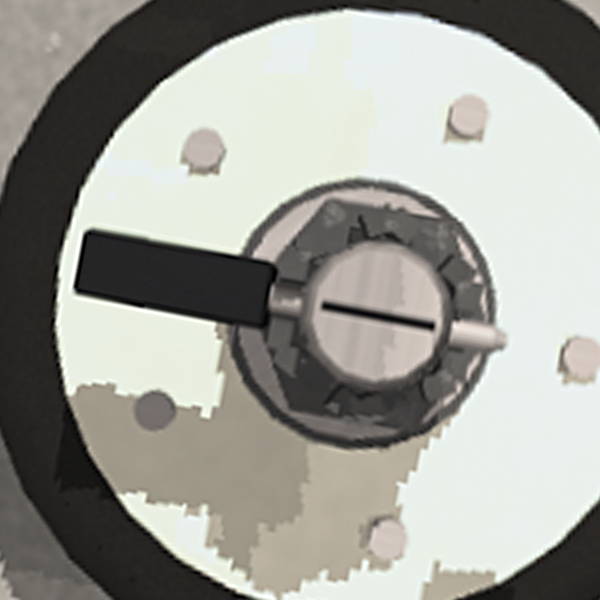

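The pin is through the axle, with its tip at about (507,340) and the grip front at about (272,295), close to the crown. I'll check the seating numerically.

```bash
python3 - <<'E'
from h import *
d=dict(np.load("f.npz"));C=AX-15*DIR;c=np.array([559.48,-27.78])
o=rect(d,100,C,60,1200);m=((cv2.cvtColor(o,cv2.COLOR_RGB2HSV)[...,2]<55)*255).astype(np.uint8)
m[:,:140]=0
for k in cv2.findContours(m,0,1)[0]:
    if 3000<cv2.contourArea(k)<90000:
        w=C+(k[:,0]-[600,600])*[.1,-.1];r=cv2.minAreaRect(w.astype(np.float32));a=(w-c)@DIR
        print(r,"centre along",(np.array(r[0])-c)@DIR,"lat",(np.array(r[0])-c)@[-DIR[1],DIR[0]],a.min(),a.max())
t=plane(d,proj(d,[*(C+(np.array([507,340])-300)*[.2,-.2]),97],True),94,True)[0,:2];print("tip",(t-c)@DIR)
# gap: brightness along the grip's side line just in front of the grip (z=98, lateral +-5.5)
for lat in(-5.5,5.5):
    n=np.array([-DIR[1],DIR[0]]);s=np.arange(-26,-15,.5)
    P=np.c_[c+s[:,None]*DIR+lat*n,np.full(len(s),100)];uv=proj(d,P,True).astype(np.float32)
    print(lat,cv2.remap(cv2.cvtColor(d["pixels"],cv2.COLOR_RGB2GRAY),uv[:,:1],uv[:,1:],1).ravel())
E
```

```text
((594.2217407226562, -80.68574523925781), (36.562408447265625, 15.98383617401123), 34.83585739135742) centre along 44.03991707205648 lat -45.45868599121524 25.561708517403286 54.67430154155107
((510.6207275390625, -72.0439453125), (21.214374542236328, 55.724510192871094), 44.272953033447266) centre along -39.69960415685137 lat -52.635223850853215 -56.470408264874585 -10.7829197595582
((535.5516357421875, -30.49480438232422), (26.08983612060547, 76.3423080444336), 60.70862579345703) centre along -22.995823527238283 lat -7.150446083494428 -59.28800949279464 14.668707306105466
tip 27.773595400968684
-5.5 [35 36 36 36 35 36 36 34 28 18  8 19 49 90 90 89 88 87 88 88 85 75]
5.5 [34 34 35 35 35 34 33 30 24 14 28 60 87 92 91 91 91 91 91 91 91 91]
```

```bash
python3 - <<'E'
from station import ctrl
print(ctrl.job_done())
E
```

```text
the job is handed in; nothing more can be done
None
```

Job handed in at about 33 s: the nut came up tight about 18° into the turn, then went about 29° on to the next slot (within 1° of the hole), and the pin is through to its grip, home to about 0.5 mm, and released; the mug, pan lid and screwdriver were left alone.

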